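# Unclamp the tube jig and push the tube home

### The arm

A 6-joint arm with a two-finger parallel gripper is mounted at the origin on the work surface. World frame = base frame: x ahead of the robot, y to its left, z up, the work surface at z = 0. Lengths are in mm, angles in rad, forces in N, time in s.
With the tool pointing down it reaches from about 350 to 875 mm from the base axis. Payload 4.2 kg.
Tool frame: the origin (TCP) lies between the finger pads; the fingertips stand 25 mm ahead of it and the grasp point (between the pads) lies 6 mm ahead of it; z points along the fingers, y is the line along which they close (so a half turn about z gives the same grasp; the last joint's range is limited). The gripper opens to 85 mm and grips with 20 to 120 N. Pads are 22 mm wide; open, the fingers measure 114 mm over their backs; the gripper's body (76 mm by 85 mm) begins 54 mm behind the grasp point. The pads swing forward as they close: fully open they stand 13 mm farther back than shut.
Start: joints at [1.523, 0.385, 0.008, 0, -1.194, -0.259], TCP at [188.724, 595.804, 256.312] pointing down, gripper open.
Joint ranges: [-3.14, 3.14], [-1.21, 2.06], [-1.07, 1.41], [-3.16, 2.05], [-2.99, -0.16], [-3.1, 3.1]. Speed limits (rad/s): [2.79, 2.79, 3.14, 3.14, 3.14, 3.14].

### API

Orientations are given as a unit quaternion [x, y, z, w].
In Python, from bench import read_state, get_image, job_done gives the robot as it stands.
- The arm moves only by the tool play_rows, never from a script. Its argument "series" is a list of rows, each a list of 6 numbers: the shift along the world's x, y, z in mm, then the turn, a rotation vector about the world's x, y, z in units of 6 degrees (1.0 is 6 degrees). A call has 1 to 20 rows; each row shifts and turns the commanded pose from where the row before left it; what a row does not reach is not made up. A row lasts 1/12 s, in which the tool goes at most 41.7 mm and 7.16 degrees, less where a joint would pass 70% of its speed; a pose out of reach is approached as far as the arm can. A call is refused whole if a number of a shift passes 41.7 or a number of a turn 1, either way. A call with a gripper value outside its range is refused whole. "gripper" is the opening, from 0 (shut) to 1 (fully open), set as the call begins (left out, the last holds). The fingers move at their own pace and stop on an object; the grip force is fixed at half the most. Time passes only in rows, so rows that do not move let the fingers close. It gives the time, the measured TCP pose, the force, the opening and the grip force at its end, in the units of the state.
- read_state(): the state, without advancing time (a new reading comes with each control period).
- get_image(name): name is "scene" or "top" or "wrist"; returns a dict with "image" (480x640x3 uint8, red, green, blue), "fx", "fy", "cx", "cy" (pixels), "eye" and "rotation" of the camera in the world. Camera axes: x right, y down, z forward; pixel columns grow to the right and rows downward; lengths in mm; the calibration is good to about 2 mm. A picture is of the moment at which its call begins. There is no depth.
- job_done(): hands the job in; it is judged then, once.
The state is a dict: "clock": time; "joints": joint angles; "joint_vel": joint speeds; "joint_efforts": joint torques, N m; "position": TCP position; "ee_rot": TCP orientation; "contact_force": force on the tool from outside, world axes, zero at the start; "wrist_torque": the same for the moment, N m; "gripper_width": finger opening in mm; "grasp_force": force on a finger pad.
Only numpy, scipy, OpenCV 4.12 (cv2) and the standard library are available. Lean on these libraries where they do the work, as an engineer would, in place of code of your own. Each camera call takes 0.05 s, during which the arm holds its last target. There are 200 camera calls.

### The job

With a fingertip on its knurled rim, roll the big locking collar of the tube jig two full turns counter-clockwise (seen from above), no more than about a fifth of a turn over or short. Then push the square tube by its free end along the channel until its other end sits fully home against the end stop, and move clear. Use fingertips only: do not lift the tube, do not push it while the collar is still tight, and leave the things lying around the jig where they are.

Things in the scene. Friction and masses are not known exactly. Their poses are not given: they have to be found in the camera images.
- jig: Fixed grey steel tube jig. Origin: on the table under the collar's axis, z up, yaw up to 0.45. Channel along y: base plate 120 mm wide, 10 thick, y -150 to +100 mm; guide walls' inner faces at x +-21.5, outer +-29.5, tops z 25. End stop plate (80 wide, 62 high) at the -y end; the +y end is open. Bridge over the middle: x +-52, y +-25, top z 68 mm; it carries the collar, which is free all round.
- collar (a joint): Collar angle, rad: 0 = tight, always so at the start; grows counter-clockwise from above (loosening); 12.57 = two turns; limit 25.1. Light friction (0.09 N m, 1.7 N at the rim), stays where left, does not rise. Flat aluminium disc 100 mm across, 18 upright ribs 3 mm proud of its edge (106 over all, too wide to grasp), from 73 to 93 mm above the table; dark stud end in its centre, 18 wide, 10 high.
- collar_axis (a point): Point on the collar's axis at the height of its top face (93 mm above the table); fixed in the jig, axes as the jig's.
- collar_mark (a point): Dark round dot, 10 mm across and 2 mm high, on top of the collar 39 mm from its axis; it goes round with the collar, and lies on the jig's +x side when the collar is tight.
- tube: Loose bare square steel tube, 40 x 40 mm, 260 mm long along its y axis (same way as the jig's y), wall 3 mm, 0.5 to 0.8 kg, lying in the channel under the bridge (1.5 mm play each side, 8 mm above). Origin: centre of its underside. At the start it is 25 to 60 mm short of the end stop, its +y end 55 to 90 mm beyond the base plate, over bare table.
- tube_mid (a point): Centre of the tube, 30 mm above the table while it lies in the channel.
- tube_push_end (a point): Centre of the tube's free (+y) end face, 130 mm from its centre, 30 mm above the table; axes as the tube's. To be pushed along the jig's -y.
- tube_stop_end (a point): Centre of the tube's other (-y) end face, 30 mm above the table; this one comes to the end stop.
- stop_face (a point): Point on the face of the end stop that looks along the jig's +y, 30 mm above the table, on the channel's centre line, 130 mm from the collar's axis; axes as the jig's.
- magnet: Loose bystander: grey welding magnet, flat block 90 x 70 x 18 mm with a nose. Origin at its underside.
- offcut: Loose bystander: steel angle offcut, 70 mm long, 30 mm high. Origin at its underside.
- tape: Loose bystander: black tape measure, 65 x 35 x 60 mm. Origin at its underside.
- wrench: Loose bystander: steel spanner lying flat. Origin at its underside.
- hammer: Loose bystander: hammer lying on its side. Origin at its underside.
- brush: Loose bystander: hand brush lying flat. Origin at its underside.
- spray: Loose bystander: blue spray can, 60 mm across, 190 mm tall, upright. Origin at its underside.

How it is judged (in metres and radians):
On the way, in this order (a step that is already met when the one before it is completed fails the run):
1. the collar has been loosened by two full turns (1.8 to 2.2) and rests (value of joint collar between 11.4 and 13.9 rad and velocity of joint collar between -0.3 and 0.3 rad/s), for 0.2 s.
2. the tube sits home against the end stop (y of tube_stop_end in the frame of stop_face below 0.004 m and height (world z) of tube_mid below 0.036 m), for 0.2 s.
At the end, for the whole second after the job is handed in: The collar stands between 11.4 and 13.9 rad (about 1.8 and 2.2 turns) from tight; the tube lies flat in the channel at rest with its end within 4 mm of the end stop; the robot touches nothing (all of step 2 and value of joint collar between 11.4 and 13.9 rad and linear speed of tube below 0.01 m/s and horizontal distance between tube_stop_end and stop_face below 0.006 m and angle between the y axis of tube and the y axis of jig, either way round below 0.04 rad).
It fails at once if the tube is pushed more than 10 mm while the collar is still clamped (under 1.75 turns) (distance of tube_mid from where it was at the start of the episode above 0.01 m and value of joint collar below 11 rad).
It fails at once if the tube is lifted or tipped by more than 10 mm (height (world z) of tube_mid above 0.04 m or height (world z) of any of tube_push_end, tube_stop_end above 0.042 m).
It fails at once if a bystander is moved or lifted by more than 25 mm (distance of any of magnet, offcut, tape, wrench, hammer, brush, spray from where it was at the start of the episode above 0.025 m).
It also fails if it takes over 72 s, if anything falls off the work surface, if the arm or the gripper's body presses on something with over 40 N, if the wrist force passes 120 N, or if a joint passes its speed limit or range.

## Working session

There is one attempt and no reset: what is moved stays moved. The work goes in short steps, Python scripts to look and compute and a tool call to move; the robot and the scene stay as the last step left them, time stands still between calls to the robot, and variables do not carry over. Pictures are saved under pics/ and viewed, at most 10 in all, crops included, and the job is handed in when it is done.

Besides the shell and the picture viewer there is one more tool, called after "Request:" as a command line: name --pt "numbers of a row" for each row, then --argument value for the rest. play_rows: Moves the arm, as the interface text tells. Its arguments: {"type":"object","properties":{"series":{"type":"array","items":{"type":"array","items":{"type":"number"}}},"gripper":{"type":"number"}},"required":["series"]}

```bash
mkdir -p pics; ls; cat > h.py <<'E'
import numpy as np, cv2
from bench import read_state, get_image, job_done
def snap(n,f):
    d=get_image(n); cv2.imwrite('pics/'+f,cv2.cvtColor(d['image'],cv2.COLOR_RGB2BGR)); np.save('pics/'+f+'.npy',d,allow_pickle=True); return d
def ray(d,u,v,z):
    R=np.array(d['rotation']); e=np.array(d['eye']); r=R@np.array([(u-d['cx'])/d['fx'],(v-d['cy'])/d['fy'],1]); return (e+r*(z-e[2])/r[2])[:2].round(1)
E
python3 - <<'E'
from h import *
d=snap('top','top1.png');print(d['eye'],d['rotation'],d['fx']); snap('scene','scene1.png')
print(read_state())
E
```

```text
pics
[ 501.46181899  -68.90301719 1757.2573716 ] [-0.69845744  0.71471396 -0.02540524  0.02637695] 522.1797509641382
{'clock': 0.1, 'joints': array([ 1.52255827e+00,  3.85449785e-01,  6.79497825e-03, -4.08661722e-04,
       -1.19401257e+00, -2.58597271e-01]), 'joint_vel': array([ 0.00027518, -0.00143772,  0.00276538,  0.0027575 ,  0.00029167,
       -0.0013786 ]), 'joint_efforts': array([ 5.04922730e-05, -3.93317556e+01,  1.88931262e+01,  4.19806749e+00,
       -2.57584004e-03,  9.96883728e-06]), 'position': array([188.62425393, 595.37251664, 255.36559118]), 'ee_rot': array([ 9.88242606e-01, -1.52890944e-01, -9.06609332e-05,  9.50293340e-04]), 'contact_force': array([-0.86418748, -0.52534716,  0.2775483 ]), 'wrist_torque': array([ 0.00674265, -0.01066683, -0.00392508]), 'grasp_force': 0.0, 'gripper_width': 85.27663922140094}
```

View pics/top1.png

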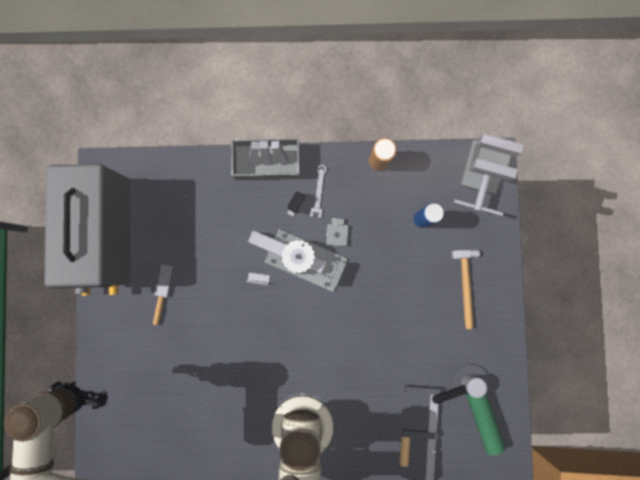

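View pics/scene1.png

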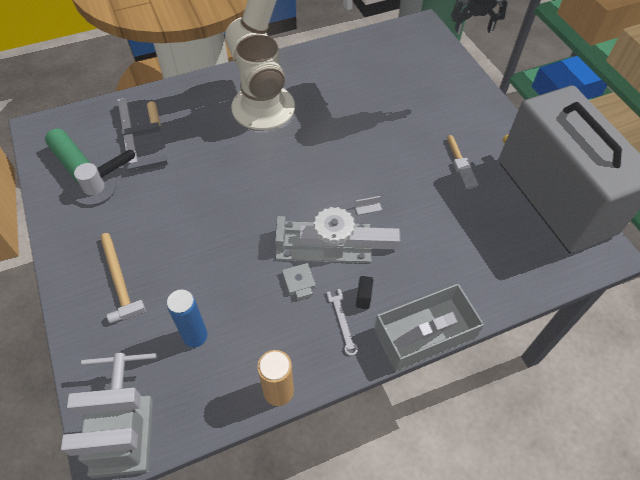

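Top view: collar at about (298,256), tube's free end at about (252,240), and end stop at about (340,275). The offcut is at (258,279), tape (296,203), wrench (318,190) and magnet (338,234).

```bash
cat >> h.py <<'E'
from scipy.spatial.transform import Rotation as Ro
def ray(d,u,v,z):
    R=Ro.from_quat(d['rotation']).as_matrix() if np.size(d['rotation'])==4 else np.array(d['rotation'])
    e=np.array(d['eye']); r=R@np.array([(u-d['cx'])/d['fx'],(v-d['cy'])/d['fy'],1]); return (e+r*(z-e[2])/r[2])[:2].round(1)
E
python3 - <<'E'
from h import *
d=np.load('pics/top1.png.npy',allow_pickle=True).item()
s=np.load('pics/scene1.png.npy',allow_pickle=True).item()
print('base',ray(d,302,427,0))
for n,u,v,z in [('collar',298,256,93),('tubeend',252,240,50),('stop',340,275,60),('offcut',258,279,15),('tape',296,203,60),('wrench',317,212,5),('magnet',338,234,18),('can',434,213,190)]: print(n,ray(d,u,v,z))
for n,u,v,z in [('collar',334,224,93),('tubeend',399,236,50),('offcut',369,206,15)]: print('s',n,ray(s,u,v,z))
def up(d,x0,x1,y0,y1,k): return cv2.resize(cv2.cvtColor(d['image'],cv2.COLOR_RGB2BGR)[y0:y1,x0:x1],None,fx=k,fy=k,interpolation=cv2.INTER_CUBIC)
a=up(d,235,365,190,300,5);b=up(s,265,405,180,300,5)
cv2.imwrite('pics/c1.png',a);cv2.imwrite('pics/c2.png',b)
E
```

```text
base [-1.  -3.8]
collar [557.7  -5.6]
tubeend [615.1 145.7]
stop [ 494.2 -139.2]
offcut [487.  131.9]
tape [732.4  -1.3]
wrench [707.7 -69.4]
magnet [ 630.6 -137.8]
can [ 674.7 -422.2]
s collar [560.8  -1.4]
s tubeend [634.1 153.6]
s offcut [493.8 137.2]
```

View pics/c1.png

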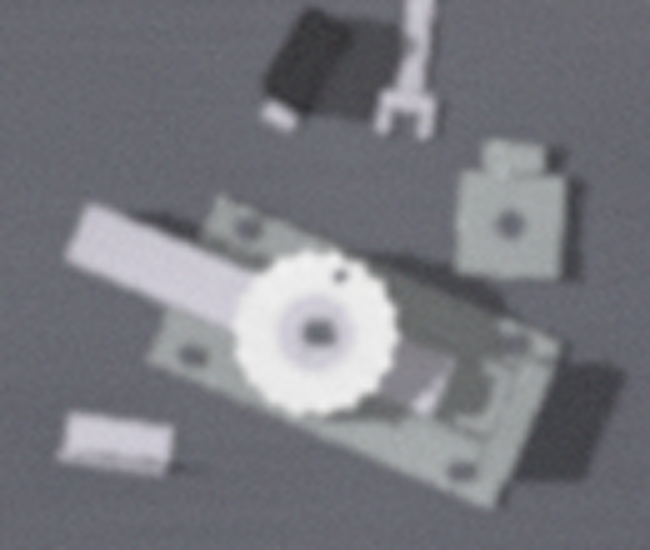

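View pics/c2.png

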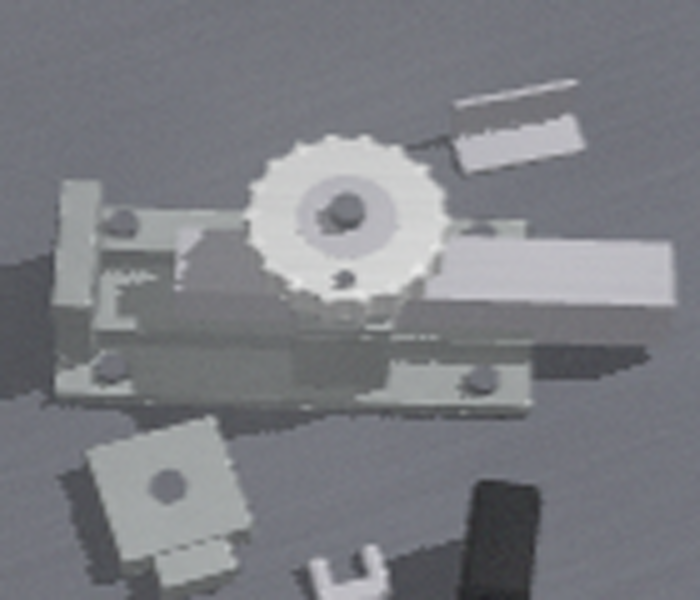

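Crops: bright collar disc centred at about (316,332) in crop 1, with the mark dot at (340,275). Free tube end corners are at (90,203) and (66,258); the offcut is well below the tube. I'll refine the collar and tube with masks.

```bash
python3 - <<'E'
from h import *
def collar(d,u,v,r,thr):
    g=d['image'].min(2); m=(g>thr).astype(np.uint8); m[:v-r]=0;m[v+r:]=0;m[:,:u-r]=0;m[:,u+r:]=0
    c=max(cv2.findContours(m,0,1)[0],key=cv2.contourArea); h=cv2.convexHull(c)
    P=np.array([ray(d,*p[0],93) for p in h]); A=np.c_[2*P,np.ones(len(P))]; x=np.linalg.lstsq(A,(P**2).sum(1),rcond=None)[0]
    print(x[:2].round(1),'r',np.sqrt(x[2]+x[:2]@x[:2]).round(1),cv2.contourArea(c))
d=np.load('pics/top1.png.npy',allow_pickle=True).item()
s=np.load('pics/scene1.png.npy',allow_pickle=True).item()
for t in(195,210,220): collar(d,298,256,22,t)
for t in(195,205,215): collar(s,334,224,26,t)
T=lambda x,y:(235+(x+.5)/5-.5,190+(y+.5)/5-.5)
S=lambda x,y:(265+(x+.5)/5-.5,180+(y+.5)/5-.5)
a,b=ray(d,*T(90,203),50),ray(d,*T(66,258),50);print('tube end top',a,b,(a+b)/2,np.hypot(*(a-b)),'axis deg',np.degrees(np.arctan2(*(a-b)[::-1])))
a,b=ray(s,*S(676,302),50),ray(s,*S(671,241),50);print('tube end scene',a,b,(a+b)/2,np.hypot(*(a-b)),np.degrees(np.arctan2(*(a-b)[::-1])))
for n,F,p in(('t',T,[(340,275),(318,332)]),('s',S,[(344,279),(347,209)])):
    dd=d if n=='t' else s; m=ray(dd,*F(*p[0]),95); c=ray(dd,*F(*p[1]),103);print(n,'mark',m,'stud',c,np.degrees(np.arctan2(*(m-c)[::-1])),np.hypot(*(m-c)))
E
```

```text
[560.9   5.7] r 56.6 839.5
[557.7  -3. ] r 50.2 714.5
[557.7  -3.5] r 49.1 680.0
[ 5.585e+02 -4.000e-01] r 50.3 909.5
[565.3   0.7] r 44.1 247.0
[599.9  19.7] r 3.0 2.5
tube end top [647.2 143.3] [611.4 159.5] [629.3 151.4] 39.29478336878834 axis deg -24.347416068886368
tube end scene [646.  149.8] [610.7 165. ] [628.35 157.4 ] 38.4334489735178 -23.296464999097967
t mark [593.7 -21.1] stud [557.4  -6.6] -21.77419059076846 39.088873097084864
s mark [593.4 -17.4] stud [559.7  -1.2] -25.674159902684092 37.39157659152654
```

Request:
play_rows --gripper 0.12 --pt "8.8 -13.4 -1.9 0 0 -1" --pt "8.8 -13.4 -1.9 0 0 -1" --pt "8.8 -13.4 -1.9 0 0 -1" --pt "8.8 -13.4 -1.9 0 0 -1" --pt "8.8 -13.4 -1.9 0 0 -1" --pt "8.8 -13.4 -1.9 0 0 -1" --pt "8.8 -13.4 -1.9 0 0 -1" --pt "8.8 -13.4 -1.9 0 0 -1" --pt "8.8 -13.4 -1.9 0 0 -1" --pt "8.8 -13.4 -1.9 0 0 -1" --pt "8.8 -13.4 -1.9 0 0 -1" --pt "8.8 -13.4 -1.9 0 0 -1" --pt "8.8 -13.4 -1.9 0 0 -1" --pt "8.8 -13.4 -1.9 0 0 -1" --pt "8.8 -13.4 -1.9 0 0 -1" --pt "8.8 -13.4 -1.9 0 0 -1" --pt "8.8 -13.4 -1.9 0 0 -1" --pt "8.8 -13.4 -1.9 0 0 -1" --pt "8.8 -13.4 -1.9 0 0 -1" --pt "8.8 -13.4 -1.9 0 0 -1"

```text
clock: 1.77
position: [364.9, 326.9, 217.9]
ee_rot: [-0.359, 0.933, -0.0, -0.0]
contact_force: [1.1, -0.3, -0.4]
gripper_width: 10.4
grasp_force: 0.0
```

Request:
play_rows --pt "8.8 -13.4 -1.9 0 0 -1" --pt "8.8 -13.4 -1.9 0 0 -1" --pt "8.8 -13.4 -1.9 0 0 -1" --pt "8.8 -13.4 -1.9 0 0 -1" --pt "8.8 -13.4 -1.9 0 0 -1" --pt "8.8 -13.4 -1.9 0 0 -1" --pt "8.8 -13.4 -1.9 0 0 -1" --pt "8.8 -13.4 -1.9 0 0 -1" --pt "8.8 -13.4 -1.9 0 0 -1" --pt "8.8 -13.4 -1.9 0 0 -1" --pt "8.8 -13.4 -1.9 0 0 -1" --pt "8.8 -13.4 -1.9 0 0 -1" --pt "8.8 -13.4 -1.9 0 0 -1" --pt "8.8 -13.4 -1.9 0 0 -1" --pt "8.8 -13.4 -1.9 0 0 -1" --pt "8.8 -13.4 -1.9 0 0 -1" --pt "8.8 -13.4 -1.9 0 0 -1" --pt "8.8 -13.4 -1.9 0 0 -1" --pt "8.8 -13.4 -1.9 0 0 -0.7" --pt "0 0 0 0 0 0"

```text
clock: 3.43
position: [542.4, 48.1, 179.9]
ee_rot: [0.56, 0.828, 0.012, -0.017]
contact_force: [0.7, -0.2, 0.4]
gripper_width: 10.1
grasp_force: 0.0
```

```bash
python3 - <<'E'
from h import *
d=snap('wrist','w1.png'); s=read_state(); print(s['clock'],s['position'],s['joints'].round(2),s['gripper_width'])
R=Ro.from_quat(s['ee_rot']).as_matrix();print('psi',np.degrees(np.arctan2(R[1,0],R[0,0])),R[2].round(3),d['eye'])
print((Ro.from_quat(d['rotation']).as_matrix() if np.size(d['rotation'])==4 else np.array(d['rotation'])).round(2))
E
```

```text
3.4833 [541.58437178  49.20477001 180.02296091] [ 0.37  0.32 -0.27 -0.05 -0.97 -3.1 ] 10.376840120376231
psi 111.9657253100409 [ 0.042  0.001 -0.999] [516.65075474 110.97360461 299.71111141]
[[ 0.93  0.36  0.09]
 [ 0.37 -0.9  -0.23]
 [ 0.    0.24 -0.97]]
```

View pics/w1.png

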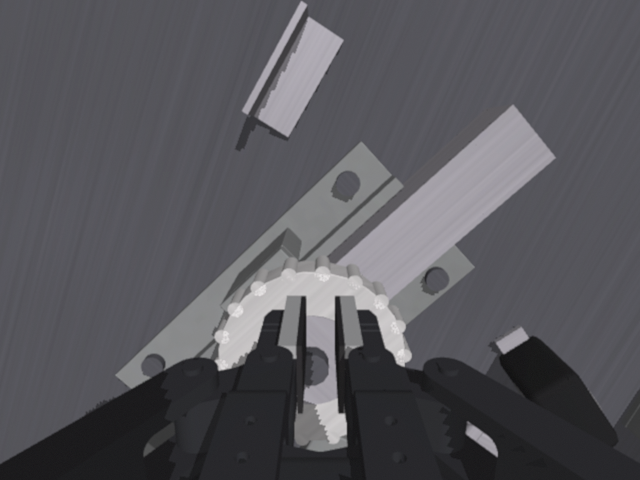

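The wrist view shows the collar's upper half. Rib tops run from (222,336) through (322,273) to (404,355), and the tube's free end corners are at (514,105) and (555,157). Joint 6 reached its limit, so I'll start the stroke at -230° instead and fix the tilt.

```bash
python3 - <<'E'
from h import *
d=np.load('pics/w1.png.npy',allow_pickle=True).item()
P=np.array([ray(d,*p,93) for p in [(289,273),(322,273),(355,281),(381,301),(399,327),(404,355),(259,289),(236,309),(222,336)]])
x=np.linalg.lstsq(np.c_[2*P,np.ones(len(P))],(P**2).sum(1),rcond=None)[0];print(x[:2],np.sqrt(x[2]+x[:2]@x[:2]))
print(np.sort(np.degrees(np.arctan2(P[:,1]-x[1],P[:,0]-x[0]))).round(1))
a,b=ray(d,514,105,50),ray(d,555,157,50);print(a,b,(a+b)/2,np.degrees(np.arctan2(*(b-a)[::-1])))
s=read_state();R=Ro.from_quat(s['ee_rot'])
f=np.radians(130);X=np.array([np.cos(f),np.sin(f),0]);Z=np.array([0,0,-1]);G=Ro.from_matrix(np.c_[X,np.cross(Z,X),Z])
print('turn',((G*R.inv()).as_rotvec()/np.radians(6)).round(2)); C=np.r_[558.3,-2.5]
print('shift r=80',C+80*X[:2]-s['position'][:2])
E
```

```text
[556.64365786   0.55671474] 48.61375788010518
[-174.2   24.8   44.2   64.9   85.4  105.8  125.3  146.   165.5]
[611.2 163.7] [646.2 147.3] [628.7 155.5] -25.106446045865813
turn [-0.35 -0.2   3.01]
shift r=80 [-34.70738055   9.57878544]
```

Request:
play_rows --pt "-10.3 4.8 0 -0.12 -0.07 0.8" --pt "-10.3 4.8 0 -0.12 -0.07 0.8" --pt "-10.3 4.8 0 -0.11 -0.06 0.74" --pt "0 0 -20 0 0 0" --pt "0 0 -20 0 0 0" --pt "0 0 -20 0 0 0" --pt "0 0 -17 0 0 0" --pt "0 0 0 0 0 0" --pt "0 0 0 0 0 0"

```text
clock: 4.23
position: [509.6, 65.8, 103.5]
ee_rot: [0.452, 0.892, 0.0, 0.0]
contact_force: [0.0, 0.3, 0.1]
gripper_width: 10.6
grasp_force: 0.0
```

```bash
cat >> h.py <<'E'
C=np.r_[557.6,-1]
def st():
    s=read_state();R=Ro.from_quat(s['ee_rot']).as_matrix();p=s['position'];e=p[:2]-C;psi=np.degrees(np.arctan2(R[1,0],R[0,0]))
    u=e/np.hypot(*e);f=s['contact_force'];print('t',round(s['clock'],2),'p',p.round(1),'psi',psi.round(1),'phi',np.degrees(np.arctan2(*e[::-1])).round(1),'r',np.hypot(*e).round(1),'Rz',R[2].round(3),'Frad',(f[:2]@u).round(2),'Ftan',(f[1]*u[0]-f[0]*u[1]).round(2),'f',f.round(1),'q',s['joints'].round(2)); return s
E
python3 -c "
from h import *
st()"
```

```text
t 4.23 p [509.6  65.8 103.5] psi 126.3 phi 125.7 r 82.2 Rz [-0.     0.001 -1.   ] Frad 0.24 Ftan -0.19 f [0.  0.3 0.1] q [ 0.44  0.37 -0.46  0.   -0.74 -2.95]
```

Request:
play_rows --pt "4.1 -5.7 0 0 0 0" --pt "4.1 -5.7 0 0 0 0" --pt "1.2 -1.6 0 0 0 0" --pt "1.2 -1.6 0 0 0 0" --pt "0 0 0 0 0 0"

```text
clock: 4.65
position: [521.5, 50.4, 104.5]
ee_rot: [0.453, 0.892, 0.002, 0.001]
contact_force: [-0.3, 0.4, 0.3]
gripper_width: 10.3
grasp_force: 0.0
```

Request:
play_rows --pt "0.6 -0.8 0 0 0 0" --pt "0.6 -0.8 0 0 0 0" --pt "0 0 0 0 0 0"

```text
clock: 4.9
position: [522.2, 49.1, 104.0]
ee_rot: [0.452, 0.892, 0.001, 0.001]
contact_force: [-0.3, -0.7, 0.0]
gripper_width: 10.0
grasp_force: 0.0
```

Request:
play_rows --pt "0.6 -0.8 0 0 0 0" --pt "0.6 -0.8 0 0 0 0" --pt "0 0 0 0 0 0"

```text
clock: 5.15
position: [522.5, 48.6, 103.9]
ee_rot: [0.452, 0.892, 0.002, -0.0]
contact_force: [-4.6, 5.5, 2.4]
gripper_width: 10.2
grasp_force: 3.5
```

```bash
python3 -c "
from h import *
st()"
```

```text
t 5.15 p [522.5  48.6 103.9] psi 126.2 phi 125.3 r 60.8 Rz [ 0.002  0.003 -1.   ] Frad 7.14 Ftan 0.63 f [-4.6  5.5  2.4] q [ 0.4   0.38 -0.43 -0.   -0.75 -2.91]
```

```bash
cat >> h.py <<'E'
def arc(f0,n,r=60.5,step=6):
    a=np.radians(f0+step*np.arange(n+1)); P=(r*np.c_[np.cos(a),np.sin(a)]).round(1); D=np.diff(P,axis=0).round(1)
    print([[float(x),float(y),0,0,0,step/6] for x,y in D])
E
python3 -c "
from h import *
arc(125.5,10)"
```

```text
[[-5.0, -4.0, 0, 0, 0, 1.0], [-4.5, -4.4, 0, 0, 0, 1.0], [-4.0, -4.9, 0, 0, 0, 1.0], [-3.5, -5.3, 0, 0, 0, 1.0], [-3.0, -5.6, 0, 0, 0, 1.0], [-2.3, -5.9, 0, 0, 0, 1.0], [-1.7, -6.1, 0, 0, 0, 1.0], [-1.0, -6.3, 0, 0, 0, 1.0], [-0.4, -6.3, 0, 0, 0, 1.0], [0.3, -6.3, 0, 0, 0, 1.0]]
```

Request:
play_rows --pt "-5.0 -4.0 0 0 0 1.0" --pt "-4.5 -4.4 0 0 0 1.0" --pt "-4.0 -4.9 0 0 0 1.0" --pt "-3.5 -5.3 0 0 0 1.0" --pt "-3.0 -5.6 0 0 0 1.0" --pt "-2.3 -5.9 0 0 0 1.0" --pt "-1.7 -6.1 0 0 0 1.0" --pt "-1.0 -6.3 0 0 0 1.0" --pt "-0.4 -6.3 0 0 0 1.0" --pt "0.3 -6.3 0 0 0 1.0"

```text
clock: 5.98
position: [496.9, -7.6, 103.6]
ee_rot: [-0.057, 0.998, 0.002, -0.001]
contact_force: [-2.2, 2.2, 0.3]
gripper_width: 10.0
grasp_force: 1.7
```

```bash
cat >> h.py <<'E'
def mark(name='top',save=None):
    d=get_image(name); im=d['image'].astype(int).min(2); out=[]
    # sample the ring r=39, z=95 through the camera, darkest direction
    R=Ro.from_quat(d['rotation']).as_matrix() if np.size(d['rotation'])==4 else np.array(d['rotation'])
    e=np.array(d['eye']); A=np.arange(0,360,2); v=[]
    for a in np.radians(A):
        w=[]
        for r in (37,39,41):
            c=R.T@(np.r_[C+r*np.r_[np.cos(a),np.sin(a)],95]-e); w.append(cv2.getRectSubPix(d['image'].min(2).astype(np.float32),(1,1),(float(d['fx']*c[0]/c[2]+d['cx']),float(d['fy']*c[1]/c[2]+d['cy'])))[0,0])
        v.append(np.mean(w))
    v=np.array(v); i=np.argsort(v)[:8]; print(name,'dark angles',A[i],v[i].round(),'median',np.median(v)); 
    if save: cv2.imwrite('pics/'+save,cv2.cvtColor(d['image'],cv2.COLOR_RGB2BGR))
E
python3 -c "
from h import *
st();mark('top');mark('scene')"
```

```text
t 5.98 p [496.9  -7.6 103.6] psi -173.5 phi -173.8 r 61.0 Rz [ 0.002  0.003 -1.   ] Frad 1.96 Ftan -2.44 f [-2.2  2.2  0.3] q [ 0.31  0.35 -0.5  -0.01 -0.73 -1.76]
top dark angles [212 210 214 208 204 206 216 202] [70. 71. 71. 73. 74. 74. 74. 75.] median 231.89478
scene dark angles [34 36 38 32 30 40 28 42] [122. 123. 127. 128. 134. 135. 141. 151.] median 203.88986
```

The mark has turned from about -24° to 35°, so the collar follows the finger exactly. Continuing the stroke.

```bash
python3 -c "
from h import *
arc(-174,20);arc(-54,20)"
```

```text
[[1.0, -6.3, 0, 0, 0, 1.0], [1.7, -6.1, 0, 0, 0, 1.0], [2.2, -5.9, 0, 0, 0, 1.0], [2.9, -5.6, 0, 0, 0, 1.0], [3.5, -5.4, 0, 0, 0, 1.0], [3.9, -4.9, 0, 0, 0, 1.0], [4.5, -4.5, 0, 0, 0, 1.0], [4.9, -3.9, 0, 0, 0, 1.0], [5.4, -3.5, 0, 0, 0, 1.0], [5.6, -2.9, 0, 0, 0, 1.0], [5.9, -2.2, 0, 0, 0, 1.0], [6.1, -1.7, 0, 0, 0, 1.0], [6.3, -1.0, 0, 0, 0, 1.0], [6.3, -0.3, 0, 0, 0, 1.0], [6.3, 0.3, 0, 0, 0, 1.0], [6.3, 1.0, 0, 0, 0, 1.0], [6.1, 1.7, 0, 0, 0, 1.0], [5.9, 2.2, 0, 0, 0, 1.0], [5.7, 2.9, 0, 0, 0, 1.0], [5.3, 3.5, 0, 0, 0, 1.0]]
[[4.9, 3.9, 0, 0, 0, 1.0], [4.5, 4.5, 0, 0, 0, 1.0], [3.9, 4.9, 0, 0, 0, 1.0], [3.5, 5.4, 0, 0, 0, 1.0], [2.9, 5.6, 0, 0, 0, 1.0], [2.2, 5.9, 0, 0, 0, 1.0], [1.7, 6.1, 0, 0, 0, 1.0], [1.0, 6.3, 0, 0, 0, 1.0], [0.3, 6.3, 0, 0, 0, 1.0], [-0.3, 6.3, 0, 0, 0, 1.0], [-1.0, 6.3, 0, 0, 0, 1.0], [-1.7, 6.1, 0, 0, 0, 1.0], [-2.2, 5.9, 0, 0, 0, 1.0], [-2.9, 5.6, 0, 0, 0, 1.0], [-3.5, 5.4, 0, 0, 0, 1.0], [-3.9, 4.9, 0, 0, 0, 1.0], [-4.5, 4.5, 0, 0, 0, 1.0], [-4.9, 3.9, 0, 0, 0, 1.0], [-5.3, 3.5, 0, 0, 0, 1.0], [-5.7, 2.9, 0, 0, 0, 1.0]]
```

Request:
play_rows --pt "1.0 -6.3 0 0 0 1.0" --pt "1.7 -6.1 0 0 0 1.0" --pt "2.2 -5.9 0 0 0 1.0" --pt "2.9 -5.6 0 0 0 1.0" --pt "3.5 -5.4 0 0 0 1.0" --pt "3.9 -4.9 0 0 0 1.0" --pt "4.5 -4.5 0 0 0 1.0" --pt "4.9 -3.9 0 0 0 1.0" --pt "5.4 -3.5 0 0 0 1.0" --pt "5.6 -2.9 0 0 0 1.0"

```text
clock: 6.92
position: [533.1, -56.6, 103.6]
ee_rot: [-0.547, 0.837, 0.002, -0.002]
contact_force: [-2.2, 0.3, 0.6]
gripper_width: 10.3
grasp_force: 1.0
```

```bash
python3 -c "
from h import *
st();mark('top');mark('scene')"
```

```text
t 6.92 p [533.1 -56.6 103.6] psi -113.7 phi -113.8 r 60.8 Rz [ 0.001  0.005 -1.   ] Frad 0.6 Ftan -2.17 f [-2.2  0.3  0.6] q [ 0.2   0.4  -0.4  -0.   -0.77 -0.61]
top dark angles [300 298 296 302 294 292 290 288] [84. 84. 86. 86. 87. 88. 88. 88.] median 214.28168
scene dark angles [ 94  96  92  98  90 100  88 102] [121. 121. 124. 131. 135. 151. 162. 173.] median 204.58041
```

Request:
play_rows --pt "6.2 -1.6 0 0 0 1.0" --pt "6.1 -1.7 0 0 0 1.0" --pt "6.3 -1.0 0 0 0 1.0" --pt "6.3 -0.3 0 0 0 1.0" --pt "6.3 0.3 0 0 0 1.0" --pt "6.3 1.0 0 0 0 1.0" --pt "6.1 1.7 0 0 0 1.0" --pt "5.9 2.2 0 0 0 1.0" --pt "5.7 2.9 0 0 0 1.0" --pt "5.3 3.5 0 0 0 1.0"

```text
clock: 7.85
position: [593.8, -49.4, 103.6]
ee_rot: [0.892, -0.452, -0.001, 0.002]
contact_force: [-1.2, -1.9, -1.1]
gripper_width: 10.2
grasp_force: 1.0
```

```bash
python3 -c "
from h import *
st();mark('scene')"
```

```text
t 7.85 p [593.8 -49.4 103.6] psi -53.8 phi -53.2 r 60.5 Rz [-0.001  0.005 -1.   ] Frad 0.83 Ftan -2.08 f [-1.2 -1.9 -1.1] q [ 0.19  0.48 -0.25  0.   -0.84  0.44]
scene dark angles [294 306 296 298 272 292 304 274] [68. 68. 68. 68. 69. 69. 69. 69.] median 85.00661
```

Request:
play_rows --pt "4.9 3.9 0 0 0 1.0" --pt "4.5 4.5 0 0 0 1.0" --pt "3.9 4.9 0 0 0 1.0" --pt "3.5 5.4 0 0 0 1.0" --pt "2.9 5.6 0 0 0 1.0" --pt "2.2 5.9 0 0 0 1.0" --pt "1.7 6.1 0 0 0 1.0" --pt "1.0 6.3 0 0 0 1.0" --pt "0.3 6.3 0 0 0 1.0" --pt "-0.3 6.3 0 0 0 1.0" --pt "-1.0 6.3 0 0 0 1.0" --pt "-1.7 6.1 0 0 0 1.0" --pt "-2.2 5.9 0 0 0 1.0" --pt "-2.9 5.6 0 0 0 1.0" --pt "-3.5 5.4 0 0 0 1.0" --pt "-3.9 4.9 0 0 0 1.0" --pt "-4.5 4.5 0 0 0 1.0" --pt "-4.9 3.9 0 0 0 1.0" --pt "-5.3 3.5 0 0 0 1.0" --pt "-5.7 2.9 0 0 0 1.0"

```text
clock: 9.57
position: [585.0, 56.1, 104.7]
ee_rot: [0.838, 0.546, 0.004, 0.002]
contact_force: [1.6, 1.5, -0.3]
gripper_width: 10.4
grasp_force: 1.2
```

```bash
python3 -c "
from h import *
st();mark('scene');mark('top')"
```

```text
t 9.57 p [585.   56.1 104.7] psi 66.2 phi 64.4 r 63.4 Rz [ 0.004  0.007 -1.   ] Frad 2.07 Ftan -0.76 f [ 1.6  1.5 -0.3] q [ 0.37  0.47 -0.28  0.   -0.81  2.35]
scene dark angles [244 246 242 248 240 250 238 252] [ 90.  91.  92.  94.  96. 101. 111. 122.] median 144.54343
top dark angles [74 78 76 64 72 54 62 70] [82. 82. 82. 83. 83. 83. 83. 83.] median 152.96106
```

Request:
play_rows --pt "2.5 5.5 0 0 0 -0.2" --pt "2.5 5.5 0 0 0 -1" --pt "0 0 20 0 0 -1" --pt "0 0 20 0 0 -1" --pt "-4 -0.2 0 0 0 -1" --pt "-4 -0.2 0 0 0 -1" --pt "-4 -0.2 0 0 0 -1" --pt "-4 -0.2 0 0 0 -1" --pt "-4 -0.2 0 0 0 -1" --pt "-4 -0.2 0 0 0 -1" --pt "-4 -0.2 0 0 0 -1" --pt "-4 -0.2 0 0 0 -1" --pt "-4 -0.2 0 0 0 -1" --pt "-4 -0.2 0 0 0 -1" --pt "-4 -0.2 0 0 0 -1" --pt "-4 -0.2 0 0 0 -1" --pt "-4 -0.2 0 0 0 -1" --pt "-4 -0.2 0 0 0 -1" --pt "-4 -0.2 0 0 0 -1" --pt "-4 -0.2 0 0 0 -1"

```text
clock: 11.33
position: [524.1, 62.3, 143.9]
ee_rot: [0.907, -0.42, -0.001, 0.001]
contact_force: [0.3, -0.1, -0.6]
gripper_width: 10.3
grasp_force: 0.0
```

Request:
play_rows --pt "-4 -0.2 0 0 0 -1" --pt "-4 -0.2 0 0 0 -1" --pt "-4 -0.2 0 0 0 -1" --pt "0 0 0 0 0 -1" --pt "0 0 0 0 0 -1" --pt "0 0 0 0 0 -1" --pt "0 0 0 0 0 -1" --pt "0 0 0 0 0 -1" --pt "0 0 0 0 0 -1" --pt "0 0 0 0 0 -1" --pt "0 0 0 0 0 -1" --pt "0 0 0 0 0 -1" --pt "0 0 0 0 0 -1" --pt "0 0 0 0 0 -1" --pt "0 0 0 0 0 -1" --pt "0 0 0 0 0 -1" --pt "0 0 0 0 0 -1" --pt "0 0 0 0 0 -1" --pt "0 0 0 0 0 -1" --pt "0 0 0 0 0 -1"

```text
clock: 13.0
position: [512.3, 61.8, 143.9]
ee_rot: [-0.09, 0.996, 0.001, -0.0]
contact_force: [1.3, 0.2, 0.2]
gripper_width: 10.3
grasp_force: 0.0
```

```bash
python3 -c "
from h import *
st();mark('scene','s2.png');mark('top')
im=cv2.imread('pics/s2.png')[180:300,265:405];cv2.imwrite('pics/c3.png',cv2.resize(im,None,fx=5,fy=5,interpolation=2))"
```

```text
t 13.0 p [512.3  61.8 143.9] psi -169.7 phi 125.8 r 77.4 Rz [-0.     0.003 -1.   ] Frad -0.6 Ftan -1.22 f [1.3 0.2 0.2] q [ 0.43  0.32 -0.41 -0.   -0.84 -1.82]
scene dark angles [248 246 250 244 242 240 200 198] [120. 123. 124. 125. 127. 134. 145. 145.] median 207.34686
top dark angles [162 164 166 160 158 156 154 152] [66. 66. 66. 66. 67. 68. 68. 68.] median 231.00299
```

View pics/c3.png

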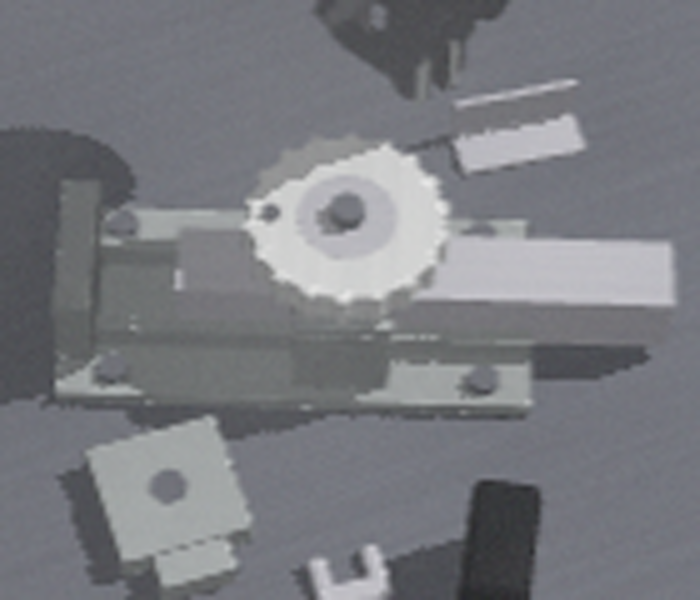

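Collar now at about 270° (mark at 246°); it slipped one and a half ribs late in the stroke because the press was too light. I'll go on with a firmer press, engaging over the rib at 135°.

Request:
play_rows --pt "-1 -1 0 0 0 -1" --pt "-1 -1 0 0 0 -1" --pt "-1 -1 0 0 0 -1" --pt "-1 -1 0 0 0 -1" --pt "-1 -1 0 0 0 -1" --pt "-1 -1 0 0 0 -1" --pt "-1 -1 0 0 0 -1" --pt "-0.7 -1 -10 0 0 -1" --pt "0 -1 -10 0 0 -1" --pt "0 -0.8 -10 0 0 -0.2" --pt "0 0 -10 0 0 0" --pt "3 -3 0 0 0 0" --pt "3 -3 0 0 0 0" --pt "1.4 -1.4 0 0 0 0" --pt "1.4 -1.4 0 0 0 0" --pt "1 -1 0 0 0 0" --pt "0 0 0 0 0 0"

```text
clock: 14.52
position: [514.7, 42.5, 104.4]
ee_rot: [0.376, 0.927, 0.002, 0.001]
contact_force: [-1.6, 0.4, 1.5]
gripper_width: 10.2
grasp_force: 0.8
```

```bash
python3 -c "
from h import *
st();arc(135,10);arc(195,20);arc(-45,10)"
```

```text
t 14.52 p [514.7  42.5 104.4] psi 135.8 phi 134.6 r 61.1 Rz [-0.     0.004 -1.   ] Frad 1.43 Ftan 0.81 f [-1.6  0.4  1.5] q [ 0.4   0.37 -0.46 -0.   -0.74 -2.74]
[[-4.2, -4.7, 0, 0, 0, 1.0], [-3.7, -5.1, 0, 0, 0, 1.0], [-3.2, -5.5, 0, 0, 0, 1.0], [-2.6, -5.8, 0, 0, 0, 1.0], [-1.9, -6.0, 0, 0, 0, 1.0], [-1.4, -6.2, 0, 0, 0, 1.0], [-0.6, -6.3, 0, 0, 0, 1.0], [0.0, -6.4, 0, 0, 0, 1.0], [0.6, -6.3, 0, 0, 0, 1.0], [1.4, -6.2, 0, 0, 0, 1.0]]
[[1.9, -6.0, 0, 0, 0, 1.0], [2.6, -5.8, 0, 0, 0, 1.0], [3.2, -5.5, 0, 0, 0, 1.0], [3.7, -5.1, 0, 0, 0, 1.0], [4.2, -4.7, 0, 0, 0, 1.0], [4.7, -4.2, 0, 0, 0, 1.0], [5.1, -3.7, 0, 0, 0, 1.0], [5.5, -3.2, 0, 0, 0, 1.0], [5.8, -2.6, 0, 0, 0, 1.0], [6.0, -1.9, 0, 0, 0, 1.0], [6.2, -1.4, 0, 0, 0, 1.0], [6.3, -0.6, 0, 0, 0, 1.0], [6.4, 0.0, 0, 0, 0, 1.0], [6.3, 0.6, 0, 0, 0, 1.0], [6.2, 1.4, 0, 0, 0, 1.0], [6.0, 1.9, 0, 0, 0, 1.0], [5.8, 2.6, 0, 0, 0, 1.0], [5.5, 3.2, 0, 0, 0, 1.0], [5.1, 3.7, 0, 0, 0, 1.0], [4.7, 4.2, 0, 0, 0, 1.0]]
[[4.2, 4.7, 0, 0, 0, 1.0], [3.7, 5.1, 0, 0, 0, 1.0], [3.2, 5.5, 0, 0, 0, 1.0], [2.6, 5.8, 0, 0, 0, 1.0], [1.9, 6.0, 0, 0, 0, 1.0], [1.4, 6.2, 0, 0, 0, 1.0], [0.6, 6.3, 0, 0, 0, 1.0], [0.0, 6.4, 0, 0, 0, 1.0], [-0.6, 6.3, 0, 0, 0, 1.0], [-1.4, 6.2, 0, 0, 0, 1.0]]
```

Request:
play_rows --pt "-3.4 -5.5 0 0 0 1.0" --pt "-3.7 -5.1 0 0 0 1.0" --pt "-3.2 -5.5 0 0 0 1.0" --pt "-2.6 -5.8 0 0 0 1.0" --pt "-1.9 -6.0 0 0 0 1.0" --pt "-1.4 -6.2 0 0 0 1.0" --pt "-0.6 -6.3 0 0 0 1.0" --pt "0.0 -6.4 0 0 0 1.0" --pt "0.6 -6.3 0 0 0 1.0" --pt "1.4 -6.2 0 0 0 1.0"

```text
clock: 15.35
position: [498.7, -17.2, 104.0]
ee_rot: [-0.14, 0.99, 0.002, -0.001]
contact_force: [-1.9, 1.5, 0.7]
gripper_width: 10.3
grasp_force: 1.3
```

```bash
python3 -c "
from h import *
st();mark('scene')"
```

```text
t 15.35 p [498.7 -17.2 104. ] psi -163.9 phi -164.6 r 61.0 Rz [ 0.001  0.003 -1.   ] Frad 1.44 Ftan -1.94 f [-1.9  1.5  0.7] q [ 0.29  0.35 -0.49 -0.01 -0.73 -1.58]
scene dark angles [304 306 302 308 300 310 298 312] [117. 118. 124. 126. 138. 140. 163. 165.] median 204.83037
```

Request:
play_rows --pt "3.3 -5.6 0 0 0 1.0" --pt "2.6 -5.8 0 0 0 1.0" --pt "3.2 -5.5 0 0 0 1.0" --pt "3.7 -5.1 0 0 0 1.0" --pt "4.2 -4.7 0 0 0 1.0" --pt "4.7 -4.2 0 0 0 1.0" --pt "5.1 -3.7 0 0 0 1.0" --pt "5.5 -3.2 0 0 0 1.0" --pt "5.8 -2.6 0 0 0 1.0" --pt "6.0 -1.9 0 0 0 1.0"

```text
clock: 16.23
position: [542.7, -59.8, 103.9]
ee_rot: [-0.615, 0.788, 0.002, -0.002]
contact_force: [-2.7, 0.1, 1.2]
gripper_width: 10.5
grasp_force: 1.2
```

```bash
python3 -c "
from h import *
st();mark('scene')"
```

```text
t 16.23 p [542.7 -59.8 103.9] psi -104.0 phi -104.2 r 60.7 Rz [ 0.001  0.006 -1.   ] Frad 0.61 Ftan -2.65 f [-2.7  0.1  1.2] q [ 0.19  0.42 -0.38 -0.   -0.78 -0.43]
scene dark angles [  6   8   4   2 268 266   0 264] [117. 122. 123. 129. 135. 136. 137. 138.] median 203.59402
```

Request:
play_rows --pt "6.6 0.1 0 0 0 1.0" --pt "6.3 -0.6 0 0 0 1.0" --pt "6.4 0.0 0 0 0 1.0" --pt "6.3 0.6 0 0 0 1.0" --pt "6.2 1.4 0 0 0 1.0" --pt "6.0 1.9 0 0 0 1.0" --pt "5.8 2.6 0 0 0 1.0" --pt "5.5 3.2 0 0 0 1.0" --pt "5.1 3.7 0 0 0 1.0" --pt "4.7 4.2 0 0 0 1.0"

```text
clock: 17.12
position: [602.0, -42.3, 103.8]
ee_rot: [0.927, -0.376, -0.001, 0.002]
contact_force: [-2.0, -0.6, 0.4]
gripper_width: 10.4
grasp_force: 0.9
```

```bash
python3 -c "
from h import *
st();mark('scene')"
```

```text
t 17.12 p [602.  -42.3 103.8] psi -44.1 phi -42.9 r 60.6 Rz [-0.001  0.005 -1.   ] Frad -1.05 Ftan -1.79 f [-2.  -0.6  0.4] q [ 0.2   0.5  -0.23  0.   -0.85  0.6 ]
scene dark angles [324   4   2 322 326 328 330   0] [67. 67. 67. 68. 68. 68. 68. 68.] median 82.43616
```

Request:
play_rows --pt "2.7 6.1 0 0 0 1.0" --pt "3.0 5.4 0 0 0 1.0" --pt "2.6 5.8 0 0 0 1.0" --pt "2.0 6.0 0 0 0 1.0" --pt "1.4 6.2 0 0 0 1.0"

```text
clock: 17.58
position: [616.7, -13.0, 104.1]
ee_rot: [0.992, -0.123, 0.003, 0.001]
contact_force: [5.4, -4.1, -3.9]
gripper_width: 10.1
grasp_force: 3.6
```

```bash
python3 -c "
from h import *
st();mark('scene')"
```

```text
t 17.58 p [616.7 -13.  104.1] psi -14.2 phi -11.5 r 60.3 Rz [ 0.005  0.002 -1.   ] Frad 6.14 Ftan -2.89 f [ 5.4 -4.1 -3.9] q [ 0.24  0.51 -0.21  0.01 -0.85  1.08]
scene dark angles [16 38 36 18 20 28 40 26] [63. 63. 63. 64. 64. 64. 64. 64.] median 80.14783
```

Request:
play_rows --pt "1.0 6.2 0 0 0 1.0" --pt "0.4 6.3 0 0 0 1.0" --pt "-0.3 6.3 0 0 0 1.0" --pt "-1.0 6.3 0 0 0 1.0" --pt "-1.7 6.1 0 0 0 1.0"

```text
clock: 18.05
position: [614.7, 19.0, 104.1]
ee_rot: [0.99, 0.138, 0.003, 0.002]
contact_force: [3.7, -0.6, -2.4]
gripper_width: 10.0
grasp_force: 2.5
```

```bash
python3 -c "
from h import *
st();mark('scene')"
```

```text
t 18.05 p [614.7  19.  104.1] psi 15.8 phi 19.3 r 60.5 Rz [ 0.005  0.004 -1.   ] Frad 3.26 Ftan -1.8 f [ 3.7 -0.6 -2.4] q [ 0.3   0.51 -0.21  0.01 -0.85  1.55]
scene dark angles [48 50 52 22 36 28 46 26] [64. 64. 64. 64. 64. 64. 64. 65.] median 141.94255
```

Request:
play_rows --pt "-3.0 5.5 0 0 0 1.0" --pt "-2.9 5.6 0 0 0 1.0" --pt "-3.5 5.4 0 0 0 1.0" --pt "-3.9 4.9 0 0 0 1.0"

```text
clock: 18.43
position: [601.4, 40.9, 104.2]
ee_rot: [0.94, 0.34, 0.003, 0.002]
contact_force: [3.3, 0.2, -3.6]
gripper_width: 10.5
grasp_force: 2.6
```

```bash
python3 -c "
from h import *
st();mark('scene')"
```

```text
t 18.43 p [601.4  40.9 104.2] psi 39.8 phi 43.7 r 60.6 Rz [ 0.005  0.005 -1.   ] Frad 2.51 Ftan -2.17 f [ 3.3  0.2 -3.6] q [ 0.34  0.49 -0.24  0.   -0.83  1.92]
scene dark angles [ 24  26  28  22  70 148  48 150] [82. 82. 86. 89. 89. 91. 92. 92.] median 143.85715
```

Request:
play_rows --pt "3.6 3.4 0 0 0 0" --pt "3.6 3.4 0 0 0 -1" --pt "0 0 20 0 0 -1" --pt "0 0 20 0 0 -1" --pt "-7.9 -3 0 0 0 -1" --pt "-7.9 -3 0 0 0 -1" --pt "-7.9 -3 0 0 0 -1" --pt "-7.9 -3 0 0 0 -1" --pt "-7.9 -3 0 0 0 -1" --pt "-7.9 -3 0 0 0 -1" --pt "-7.9 -3 0 0 0 -1" --pt "-7.9 -3 0 0 0 -1" --pt "-7.9 -3 0 0 0 -1" --pt "-7.9 -3 0 0 0 -1" --pt "-7.9 -3 0 0 0 -1" --pt "-7.9 -3 0 0 0 -1" --pt "-7.9 -3 0 0 0 -1" --pt "-7.9 -3 0 0 0 -1" --pt "-7.9 -3 0 0 0 -1" --pt "-7.9 -3 0 0 0 -1"

```text
clock: 20.15
position: [479.4, -1.8, 144.1]
ee_rot: [0.794, -0.608, -0.001, 0.002]
contact_force: [0.3, 0.4, 0.3]
gripper_width: 10.3
grasp_force: 0.0
```

Request:
play_rows --pt "0 0 0 0 0 -1" --pt "0 0 0 0 0 -1" --pt "0 0 0 0 0 -1" --pt "0 0 0 0 0 -1" --pt "0 0 0 0 0 -1" --pt "0 0 0 0 0 -1" --pt "0 0 0 0 0 -1" --pt "0 0 0 0 0 -1" --pt "0 0 0 0 0 -1" --pt "0 0 0 0 0 -1" --pt "0 0 0 0 0 -1" --pt "0 0 0 0 0 -1" --pt "0 0 0 0 0 -1" --pt "0 0 0 0 0 -1" --pt "0 0 0 0 0 -1" --pt "0 0 0 0 0 -1" --pt "0 0 0 0 0 -1" --pt "0 0 0 0 0 -0.8"

```text
clock: 21.65
position: [479.8, -1.7, 144.1]
ee_rot: [0.014, 1.0, 0.001, -0.001]
contact_force: [-0.6, -1.0, -0.2]
gripper_width: 10.3
grasp_force: 0.0
```

```bash
python3 -c "
from h import *
st();mark('scene');mark('top')"
```

```text
t 21.65 p [479.8  -1.7 144.1] psi 178.3 phi -179.5 r 77.8 Rz [ 0.001  0.002 -1.   ] Frad 0.61 Ftan 0.95 f [-0.6 -1.  -0.2] q [ 0.33  0.26 -0.49 -0.   -0.82 -1.93]
scene dark angles [154 152 150 156 148 158 146 160] [121. 122. 128. 129. 136. 145. 156. 164.] median 206.81035
top dark angles [172 174 170 176 178 168 180 166] [84. 84. 85. 85. 85. 85. 86. 86.] median 232.26308
```

Collar at about 537°, with about 183° to go. Engaging at 180° and rolling the last half turn.

Request:
play_rows --pt "0 0.5 -20 0 0 0" --pt "0 0.5 -20 0 0 0" --pt "0 0 0 0 0 0" --pt "5 0 0 0 0 0" --pt "5 0 0 0 0 0" --pt "3 0 0 0 0 0" --pt "2 0 0 0 0 0" --pt "2 0 0 0 0 0" --pt "1.5 0 0 0 0 0" --pt "0 0 0 0 0 0"

```text
clock: 22.58
position: [496.6, -1.2, 103.7]
ee_rot: [0.009, 1.0, 0.001, -0.002]
contact_force: [-5.4, -1.7, 1.6]
gripper_width: 10.0
grasp_force: 3.3
```

```bash
python3 -c "
from h import *
st();arc(180,30)"
```

```text
t 22.58 p [496.6  -1.2 103.7] psi 179.0 phi -179.8 r 61.0 Rz [ 0.005  0.001 -1.   ] Frad 5.41 Ftan 1.67 f [-5.4 -1.7  1.6] q [ 0.32  0.35 -0.5  -0.   -0.73 -1.91]
[[0.3, -6.3, 0, 0, 0, 1.0], [1.0, -6.3, 0, 0, 0, 1.0], [1.7, -6.1, 0, 0, 0, 1.0], [2.2, -5.9, 0, 0, 0, 1.0], [2.9, -5.7, 0, 0, 0, 1.0], [3.5, -5.3, 0, 0, 0, 1.0], [3.9, -4.9, 0, 0, 0, 1.0], [4.5, -4.5, 0, 0, 0, 1.0], [4.9, -3.9, 0, 0, 0, 1.0], [5.3, -3.5, 0, 0, 0, 1.0], [5.7, -2.9, 0, 0, 0, 1.0], [5.9, -2.2, 0, 0, 0, 1.0], [6.1, -1.7, 0, 0, 0, 1.0], [6.3, -1.0, 0, 0, 0, 1.0], [6.3, -0.3, 0, 0, 0, 1.0], [6.3, 0.3, 0, 0, 0, 1.0], [6.3, 1.0, 0, 0, 0, 1.0], [6.1, 1.7, 0, 0, 0, 1.0], [5.9, 2.2, 0, 0, 0, 1.0], [5.7, 2.9, 0, 0, 0, 1.0], [5.3, 3.5, 0, 0, 0, 1.0], [4.9, 3.9, 0, 0, 0, 1.0], [4.5, 4.5, 0, 0, 0, 1.0], [3.9, 4.9, 0, 0, 0, 1.0], [3.5, 5.3, 0, 0, 0, 1.0], [2.9, 5.7, 0, 0, 0, 1.0], [2.2, 5.9, 0, 0, 0, 1.0], [1.7, 6.1, 0, 0, 0, 1.0], [1.0, 6.3, 0, 0, 0, 1.0], [0.3, 6.3, 0, 0, 0, 1.0]]
```

Request:
play_rows --pt "0.3 -6.3 0 0 0 1.0" --pt "1.0 -6.3 0 0 0 1.0" --pt "1.7 -6.1 0 0 0 1.0" --pt "2.2 -5.9 0 0 0 1.0" --pt "2.9 -5.7 0 0 0 1.0" --pt "4.0 -5.0 0 0 0 1.0" --pt "3.9 -4.9 0 0 0 1.0" --pt "4.5 -4.5 0 0 0 1.0" --pt "4.9 -3.9 0 0 0 1.0" --pt "5.3 -3.5 0 0 0 1.0"

```text
clock: 23.42
position: [527.3, -53.5, 103.6]
ee_rot: [-0.495, 0.869, 0.002, -0.003]
contact_force: [-3.9, -2.1, 0.2]
gripper_width: 10.4
grasp_force: 2.3
```

Request:
play_rows --pt "6.3 -1.6 0 0 0 1.0" --pt "5.9 -2.2 0 0 0 1.0" --pt "6.1 -1.7 0 0 0 1.0" --pt "6.3 -1.0 0 0 0 1.0" --pt "6.3 0.4 0 0 0 1.0" --pt "6.3 0.3 0 0 0 1.0" --pt "6.3 1.0 0 0 0 1.0" --pt "6.1 1.7 0 0 0 1.0" --pt "5.9 2.2 0 0 0 1.0" --pt "5.7 2.9 0 0 0 1.0"

```text
clock: 24.25
position: [590.9, -51.8, 104.0]
ee_rot: [0.863, -0.505, -0.001, 0.002]
contact_force: [-1.1, -1.7, 0.1]
gripper_width: 10.6
grasp_force: 0.8
```

```bash
python3 -c "
from h import *
st();mark('scene');mark('top')"
```

```text
t 24.25 p [590.9 -51.8 104. ] psi -60.7 phi -56.7 r 60.7 Rz [ 0.001  0.004 -1.   ] Frad 0.86 Ftan -1.88 f [-1.1 -1.7  0.1] q [ 0.19  0.48 -0.26  0.   -0.83  0.32]
scene dark angles [288 286 290 302 296 284 294 298] [68. 69. 69. 69. 70. 70. 71. 71.] median 86.010574
top dark angles [300 298 302 296 304 306 308 310] [82. 82. 83. 84. 84. 84. 85. 86.] median 214.76675
```

Request:
play_rows --pt "4.3 4.9 0 0 0 1.0" --pt "4.7 4.1 0 0 0 1.0" --pt "4.2 4.7 0 0 0 1.0" --pt "3.3 5.7 0 0 0 1.0" --pt "3.1 5.5 0 0 0 1.0" --pt "2.6 5.8 0 0 0 1.0" --pt "1.4 6.2 0 0 0 1.0" --pt "1.3 6.2 0 0 0 1.0" --pt "0.6 6.3 0 0 0 1.0" --pt "0.0 6.3 0 0 0 1.0"

```text
clock: 25.18
position: [618.1, 5.6, 104.5]
ee_rot: [1.0, -0.007, 0.002, 0.001]
contact_force: [3.5, -2.4, -2.4]
gripper_width: 10.7
grasp_force: 2.3
```

```bash
python3 -c "
from h import *
st()"
```

```text
t 25.18 p [618.1   5.6 104.5] psi -0.8 phi 6.2 r 60.9 Rz [ 0.005  0.002 -1.   ] Frad 3.19 Ftan -2.71 f [ 3.5 -2.4 -2.4] q [ 0.27  0.51 -0.2   0.   -0.85  1.28]
```

Request:
play_rows --gripper 0.29 --pt "6 0.5 0 0 0 0" --pt "6 0.5 0 0 0 0" --pt "0 0 20 0 0 0" --pt "0 0 25 0 0 0" --pt "1.5 16.5 0 0 0 1" --pt "1.5 16.5 0 0 0 1" --pt "1.5 16.5 0 0 0 1" --pt "1.5 16.5 0 0 0 1" --pt "1.5 16.5 0 0 0 1" --pt "1.5 16.5 0 0 0 1" --pt "1.5 16.5 0 0 0 1" --pt "1.5 16.5 0 0 0 1" --pt "1.5 16.5 0 0 0 1" --pt "1.5 16.5 0 0 0 1" --pt "1 15 0 0 0 1" --pt "0 0 0 0 0 0.1" --pt "0 0 0 0 0 0"

```text
clock: 26.6
position: [644.4, 186.9, 148.9]
ee_rot: [0.841, 0.541, 0.001, 0.001]
contact_force: [-0.3, -0.7, -0.3]
gripper_width: 25.0
grasp_force: 0.0
```

```bash
python3 -c "
from h import *
st();mark('scene','s3.png');mark('top')
im=cv2.imread('pics/s3.png')[180:300,265:405];cv2.imwrite('pics/c4.png',cv2.resize(im,None,fx=5,fy=5,interpolation=2))"
```

```text
t 26.6 p [644.4 186.9 148.9] psi 65.5 phi 65.2 r 207.0 Rz [-0.     0.003 -1.   ] Frad -0.75 Ftan 0.01 f [-0.3 -0.7 -0.3] q [ 0.52  0.54 -0.01  0.   -1.01  2.19]
scene dark angles [338 340 336 334 342 332 344 330] [ 85.  86.  88.  93.  94. 109. 114. 125.] median 144.67384
top dark angles [332 334 330 328 336 326 338 324] [108. 110. 111. 115. 116. 124. 124. 132.] median 149.45665
```

View pics/c4.png

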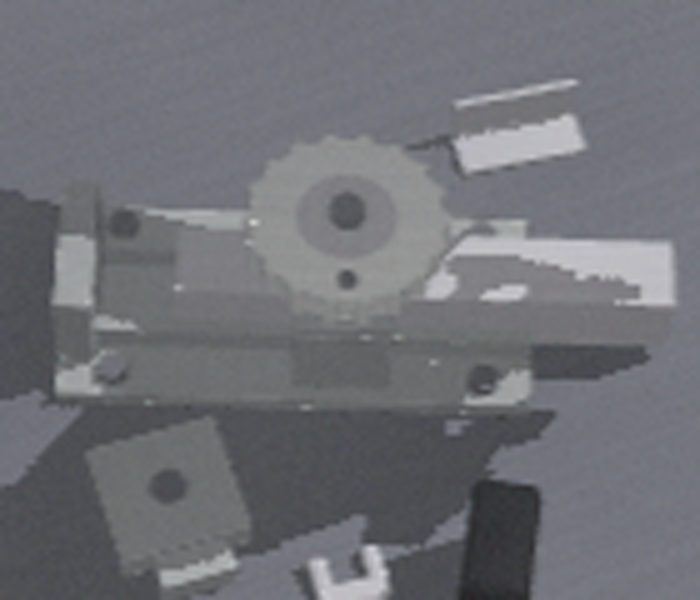

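The picture shows the mark back at (347,279), its starting place within a few pixels, so two full turns are done. The tube and bystanders have not moved. Now lowering behind the tube's free end.

Request:
play_rows --pt "-1 0.4 -26 0 0 0" --pt "0 0 -26 0 0 0" --pt "0 0 -26 0 0 0" --pt "0 0 -16 0 0 0" --pt "0 0 -8 0 0 0" --pt "0 0 0 0 0 0" --pt "-2 -4.6 0 0 0 0" --pt "-2 -4.6 0 0 0 0" --pt "-2 -4.6 0 0 0 0" --pt "-1 -2.3 0 0 0 0" --pt "-1 -2.3 0 0 0 0" --pt "-1 -2.3 0 0 0 0" --pt "0 0 0 0 0 0"

```text
clock: 27.78
position: [634.1, 165.7, 47.4]
ee_rot: [0.841, 0.542, 0.001, 0.001]
contact_force: [-0.1, -0.3, -0.3]
gripper_width: 24.8
grasp_force: 0.0
```

Request:
play_rows --pt "-1 -2.3 0 0 0 0" --pt "-1 -2.3 0 0 0 0" --pt "-1 -2.3 0 0 0 0" --pt "-1 -2.3 0 0 0 0" --pt "-1 -2.3 0 0 0 0" --pt "-1 -2.3 0 0 0 0"

```text
clock: 28.28
position: [628.6, 152.6, 47.3]
ee_rot: [0.84, 0.542, 0.002, 0.001]
contact_force: [1.3, 3.6, 1.1]
gripper_width: 24.9
grasp_force: 2.0
```

```bash
cat >> h.py <<'E'
def js():
    s=read_state();a=np.radians(-24.2);M=np.array([[np.cos(a),np.sin(a)],[-np.sin(a),np.cos(a)]]);print('t',s['clock'],'jig xy',(M@(s['position'][:2]-C)).round(1),'z',s['position'][2].round(1),'F jig',(M@s['contact_force'][:2]).round(1),s['contact_force'][2].round(1))
E
python3 -c "
from h import *
js()"
```

```text
t 28.2833 jig xy [  1.8 169.2] z 47.3 F jig [-0.3  3.9] 1.1
```

Request:
play_rows --pt "-1 -2.3 0 0 0 0" --pt "-1 -2.3 0 0 0 0" --pt "-1 -2.3 0 0 0 0" --pt "-1 -2.3 0 0 0 0" --pt "-1 -2.3 0 0 0 0" --pt "-1 -2.3 0 0 0 0" --pt "-1 -2.3 0 0 0 0" --pt "-1 -2.3 0 0 0 0" --pt "-0.4 -0.9 0 0 0 0" --pt "-0.4 -0.9 0 0 0 0"

```text
clock: 29.12
position: [619.5, 132.0, 47.2]
ee_rot: [0.84, 0.542, 0.001, 0.001]
contact_force: [1.9, 4.5, 3.8]
gripper_width: 24.7
grasp_force: 2.6
```

Request:
play_rows --pt "-0.4 -0.9 0 0 0 0" --pt "-0.4 -0.9 0 0 0 0" --pt "-0.4 -0.9 0 0 0 0" --pt "-0.4 -0.9 0 0 0 0"

```text
clock: 29.45
position: [618.0, 128.6, 47.2]
ee_rot: [0.84, 0.542, 0.001, 0.001]
contact_force: [1.7, 4.3, 2.8]
gripper_width: 24.6
grasp_force: 2.6
```

```bash
python3 -c "
from h import *
js()"
```

```text
t 29.45 jig xy [  2. 143.] z 47.2 F jig [-0.2  4.7] 2.8
```

Request:
play_rows --pt "-0.4 -0.9 0 0 0 0" --pt "-0.4 -0.9 0 0 0 0" --pt "-0.4 -0.9 0 0 0 0"

```text
clock: 29.7
position: [617.2, 126.6, 47.3]
ee_rot: [0.84, 0.542, 0.002, 0.001]
contact_force: [2.4, 9.5, 2.7]
gripper_width: 25.0
grasp_force: 4.6
```

Request:
play_rows --pt "-0.4 -0.9 0 0 0 0" --pt "-0.4 -0.9 0 0 0 0"

```text
clock: 29.87
position: [617.5, 126.3, 47.4]
ee_rot: [0.84, 0.542, 0.004, 0.001]
contact_force: [4.1, 13.2, 0.9]
gripper_width: 24.8
grasp_force: 6.6
```

```bash
python3 -c "
from h import *
js()"
```

```text
t 29.8667 jig xy [  2.5 140.7] z 47.4 F jig [-1.6 13.8] 0.9
```

Force rises while the motion stops at y ≈ 140.7 (expected 141), so the tube is home. One small press, then retreat and check.

Request:
play_rows --pt "-0.4 -0.9 0 0 0 0" --pt "0 0 0 0 0 0" --pt "0 0 0 0 0 0" --pt "1 2.3 0 0 0 0" --pt "2 4.6 0 0 0 0" --pt "4 9.1 0 0 0 0" --pt "4 9.1 0 0 0 0" --pt "4 9.1 0 0 0 0" --pt "0 0 30 0 0 0" --pt "0 0 40 0 0 0" --pt "4 20 40 0 0 0" --pt "4 20 0 0 0 0" --pt "4 20 0 0 0 0" --pt "4 20 0 0 0 0" --pt "0 0 0 0 0 0" --pt "0 0 0 0 0 0"

```text
clock: 31.2
position: [645.6, 236.9, 153.2]
ee_rot: [0.84, 0.543, -0.0, 0.001]
contact_force: [-0.3, -1.1, -0.4]
gripper_width: 25.2
grasp_force: 0.0
```

```bash
python3 -c "
from h import *
js();mark('scene','s4.png');mark('top')
im=cv2.imread('pics/s4.png')[180:300,265:405];cv2.imwrite('pics/c5.png',cv2.resize(im,None,fx=5,fy=5,interpolation=2))"
```

```text
t 31.2 jig xy [-17.2 253. ] z 153.2 F jig [ 0.1 -1.1] -0.4
scene dark angles [338 340 336 334 342 332 344 330] [ 86.  87.  90.  94.  95. 110. 115. 126.] median 146.68045
top dark angles [332 334 330 328 336 338 326 324] [106. 109. 109. 115. 116. 124. 124. 132.] median 149.74057
```

View pics/c5.png

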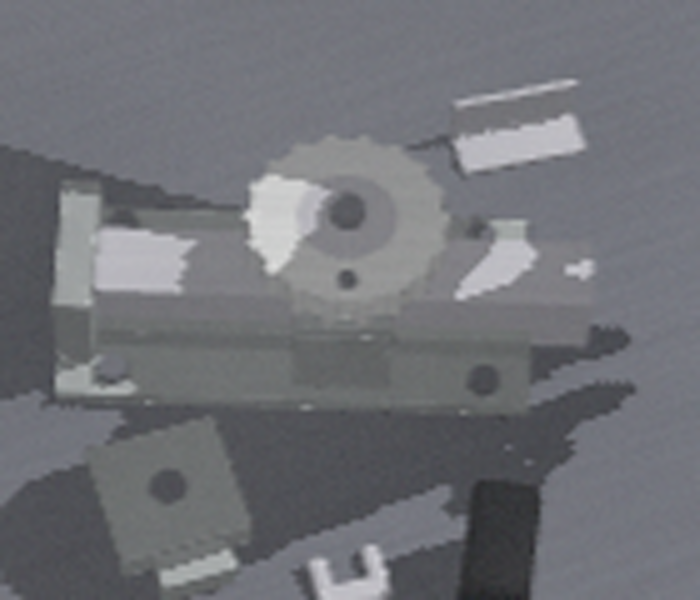

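The picture shows the tube's end against the stop plate at (97,260). The collar mark is at (347,279), the bystanders have not moved, and the arm is clear.

```bash
python3 -c "
from h import *
print(job_done())"
```

```text
the job is handed in; nothing more can be done
None
```

I handed the job in at about 31 s: the collar is two full turns loose, the tube is home against the end stop, the bystanders around the jig look undisturbed and the arm is clear; hand-in returned no verdict.

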